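# Clamp a tube rack on a shaker platform with its ratchet knob

### The job

Stand the rack of capped tubes on the mat of the shaker's clamp, lengthwise between the sprung pad and the fence, then turn the ratchet knob clockwise so that the jaw pushes the rack against the fence and clamps it. From the moment the sprung pad starts to be squeezed back, go on for two clicks of the pawl and no more, so that the pawl holds the clamp at that tooth when you let go; a looser rack walks off and a tighter one cracks. Leave the other things on the bench where they are.

Things in the scene. Friction and masses are not known exactly. Their poses are not given: they have to be found in the camera images.
- rack_mid (a point): Centre (27 mm above the underside) of the loose tube rack: an open orange plastic frame 46 mm wide (its x), 90 mm long (its y), 54 mm high, with seven tubes whose 15 mm caps stand 14 mm above the frame; 0.2 to 0.35 kg. Best gripped across its 46 mm width.
- bay (a point): Where the rack's foot goes: a point on the mat in the middle of the clamp platform, on its top, 16 mm above the bench. y points along the clamp from knob to fence, z up. A rack centred here, its y along this y (either way round), clears pad and fence by 5 mm or more at the start. The fixed fence (110 mm wide, 36 mm high) has its face 50 to 56 mm off on the +y side; exactly where is not given.
- jaw: Aluminium jaw that the knob drives to +y, to the fence: upright 64 mm wide, 12 mm thick, 52 mm high. Origin on the platform under its middle, axes as bay's. Before it on two stems is a sprung rubber pad 54 mm wide, 30 mm high, centred 32 mm up; free, its face is 28 mm ahead (+y) of this origin. It gives 1 mm per 4 N, 11 mm at most. A loose rack is pushed along the mat with 1 to 3 N.
- knob_grip (a point): Middle of the knob's black bar grip, on its vertical turning axis, 58 mm above the bench. The bar is 52 mm long (its x), 13 mm thick (its y), 36 mm high, spanning 40 to 76 mm above the bench; under it is the ratchet wheel, 64 mm in diameter, top at 29 mm. With the jaw open (knob at 0) the bar lies along bay's x and the axis is 67 mm behind (-y) the jaw's origin.
- knob (a joint): Turn of the knob, rad, clockwise from above, 0 = jaw fully open, up to 3.4. 24 teeth: a click every 0.262 rad, 2.5 mm of jaw. At a click (near a multiple of 0.262) the moment drops; the sprung pawl has surely caught 0.03 past the multiple. Let go, the knob springs back to the last tooth caught, 0.01 past its multiple. Riding over a tooth takes about 0.1 Nm, alike on each; squeezing the pad adds 0.08 Nm per click.
- pen: Black marker pen lying on the bench (bystander).
- tipbox: Blue box of pipette tips, 118 by 82 by 58 mm (bystander).
- coldrack: Flat purple block rack with small round wells, 130 by 90 by 28 mm (bystander).
- wellplate: White well plate 127 by 85 by 14 mm (bystander).
- pipette: Hand pipette lying on the bench (bystander).
Not all that is in view belongs to the job. Several things look just like the part that bears rack_mid: the one meant starts farthest from the robot's base.

How it is judged:
By the outcome, as a careful person would: the job done as asked, in the order asked, and still so for the second after the job is handed in, with the robot touching nothing.
It also fails if it takes over 72 s, if anything falls off the work surface, if the arm or the gripper's body presses on something with over 40 N, if the wrist force passes 120 N, or if a joint passes its speed limit or range.

### The arm

A 7-joint arm with a two-finger parallel gripper is mounted at the origin on the work surface. World frame = base frame: x ahead of the robot, y to its left, z up, the work surface at z = 0. Lengths are in mm, angles in rad, forces in N, time in s.
With the tool pointing down it reaches from about 350 to 900 mm from the base axis. Payload 7.2 kg.
Tool frame: the origin (TCP) lies midway between the tips of the shut fingers; the grasp point (between the pads) lies 19 mm behind it; z points along the fingers, y is the direction in which the jaws open and shut (so a half turn about z gives the same grasp; the last joint's range is limited). The gripper opens to 85 mm and grips with 20 to 120 N. Pads are 22 mm wide; open, the fingers measure 114 mm over their backs; the gripper's body (76 mm by 85 mm) begins 54 mm behind the grasp point. The pads swing forward as they close: fully open they stand 13 mm farther back than shut.
Start: joints at [1.065, 0.411, -0.013, 1.596, 0.006, 1.134, -0.082], TCP at [264.957, -566.062, 231.297] pointing down, gripper open.
Joint ranges: [-2.95, 2.95], [-0.29, 1.99], [-1.47, 1.44], [0.14, 2.54], [-1.03, 4.17], [0.13, 1.85], [-2.86, 2.86]. Speed limits (rad/s): [2.39, 2.39, 3.01, 3.01, 3.14, 3.14, 3.14].

### API

Orientations are given as [roll, pitch, yaw] about the fixed x, y, z axes, in that order (R = Rz(yaw) Ry(pitch) Rx(roll)).
In Python, from bench import r, optics, spotter gives the robot as it stands.
- The arm moves only by the tool carry_out, never from a script. Its argument "increments" is a list of rows, each an object of numbers: "grip": the gripper command: -1 is shut, 1 is fully open, values between are in proportion; "x", "y", "z": the shift along the tool's x, y, z in units of 25 mm (1.0 is 25 mm); "roll": the turn about the tool's z in units of 8 degrees (1.0 is 8 degrees). In form: [{"grip": .., "x": .., "y": .., "z": .., "roll": ..}, ...]. A call has 1 to 5 rows; each row is the pose to reach, as a shift and turn from the pose commanded when the call began, along the tool's axes at that moment; what a row does not reach only later rows make up. A row lasts 1/8 s, in which the tool goes at most 62.5 mm and 10.7 degrees, less where a joint would pass 70% of its speed; a pose out of reach is approached as far as the arm can. A call with a gripper value outside its range is refused whole. The fingers move at their own pace and stop on an object; "grip_force" is the grip in N (left out, the last holds). Time passes only in rows, so rows that repeat a pose let the fingers close. It gives the time, the measured TCP pose, the force and the opening at its end, in the units of the state.
- r.sense(): the state, without advancing time (a new reading comes with each control period).
- optics.capture(name): name is "scene" or "top" or "wrist"; returns a dict with "pixels" (480x640x3 uint8, blue, green, red), "fx", "fy", "cx", "cy" (pixels), "T" (4x4, takes a point from camera to world coordinates). Camera axes: x right, y down, z forward; pixel columns grow to the right and rows downward; lengths in mm; the calibration is good to about 2 mm. A picture is of the moment at which its call begins. There is no depth.
- r.finish_job(): hands the job in, once; it reports no verdict.
Trained networks look in the newest picture that a camera, given by its name, has taken for a name from the list of things; names that differ only in an ending like _2 or _b are one class to them, and where a whole thing is asked for, a point or a joint stands for the part that bears it (a point fixed in the world has none). Each returns a list of dicts, best first, with "conf" (0 to 1); they miss things now and then, are a little off and sometimes report something else, mostly with a low value. They report only what shows in the picture. A call takes as long as a camera call. They do not tell look-alikes from the thing itself.
- spotter.trace(camera, target): "pixels" (480x640 bool, what is visible of it) and "bbox" ([centre column, centre row, width, height] in pixels, round what is visible of it).
- spotter.tip_of(camera, target): "position" ([column, row] in pixels: a listed point, or the origin of a listed thing).
The state is a dict: "clock": time; "joint_pos": joint angles; "joint_velocities": joint speeds; "joint_torque": joint torques, N m; "tcp_pos": TCP position; "tool_rot": TCP orientation; "contact_force": force on the tool from outside, world axes, zero at the start; "moment": the same for the moment, N m; "gripper_width": finger opening in mm.
Only numpy, scipy, OpenCV 4.12 (cv2) and the standard library are available. Lean on these libraries where they do the work, as an engineer would, in place of code of your own. Each camera call takes 0.05 s, during which the arm holds its last target. There are 200 camera calls.

## Working session

There is one attempt and no reset: what is moved stays moved. The work goes in short steps, Python scripts to look and compute and a tool call to move; the robot and the scene stay as the last step left them, time stands still between calls to the robot, and variables do not carry over. Pictures are saved under pics/ and viewed, about 8 in all and at most 12, crops included, and the job is handed in when it is done.

Besides the shell and the picture viewer there is one more tool, called after ">>>" as a command line: name --argument value ..., lists and objects as JSON in quotes. carry_out: Moves the arm, as the interface text tells. Its arguments: {"type":"object","properties":{"increments":{"type":"array"},"grip_force":{"type":"number"}},"required":["increments"]}

```bash
ls; mkdir -p pics; cat > h.py <<'E'
import numpy as np,cv2
from bench import r,optics,spotter
def cap(n,f=None):
    c=optics.capture(n)
    if f: cv2.imwrite('pics/'+f,c['pixels'])
    return c
def ray(c,p,z):
    T=np.array(c['T']);d=T[:3,:3]@np.array([(p[0]-c['cx'])/c['fx'],(p[1]-c['cy'])/c['fy'],1])
    o=T[:3,3];return o+d*(z-o[2])/d[2]
def proj(c,P):
    T=np.array(c['T']);q=T[:3,:3].T@(np.array(P,float)-T[:3,3]);return np.array([c['fx']*q[0]/q[2]+c['cx'],c['fy']*q[1]/q[2]+c['cy']])
E
python3 - <<'E'
from h import *
np.set_printoptions(precision=1,suppress=True)
s=r.sense();print(s)
H={'rack_mid':27,'bay':16,'jaw':16,'knob_grip':58,'pen':5,'tipbox':29,'coldrack':14,'wellplate':7}
ims=[]
for n in('scene','top'):
    c=cap(n,n+'0.png');print(n,np.array(c['T'])[:3,3],c['fx'])
    for t in H:
        print(t,[(round(d['conf'],2),np.round(d['position']),ray(c,d['position'],H[t])[:2]) for d in spotter.tip_of(n,t)[:4]])
E
```

```text
pics
{'clock': 0.0, 'joint_pos': array([ 1.1,  0.4, -0. ,  1.6,  0. ,  1.1, -0.1]), 'joint_velocities': array([-0., -0., -0., -0.,  0.,  0.,  0.]), 'joint_torque': array([  0. , -60.1,   0.7, -29.9,   0. ,   0. ,   0. ]), 'tcp_pos': array([ 264.7, -565.6,  230.4]), 'tool_rot': array([-3.1,  0. ,  0.4]), 'contact_force': array([ 0.2, -0.4, -0.4]), 'moment': array([-0., -0., -0.]), 'gripper_width': 85.1824677783104}
scene [ 768.9 -634.5  797.5] 477.2470594241139
rack_mid [(0.87, array([168., 366.]), array([ 387.5, -420.8])), (0.65, array([114., 328.]), array([ 255.6, -397.1])), (0.61, array([256., 376.]), array([ 535.9, -376.5]))]
bay [(0.9, array([364., 195.]), array([559.1, 104.9]))]
jaw [(0.89, array([346., 220.]), array([549.1,  19.2]))]
knob_grip [(0.68, array([329., 223.]), array([531.1, -37.7]))]
pen [(0.74, array([309., 310.]), array([ 562.1, -212.7]))]
tipbox [(0.87, array([395., 378.]), array([ 754. , -289.1]))]
coldrack [(0.95, array([456., 257.]), array([790.7,  12.6]))]
wellplate [(0.94, array([199., 283.]), array([ 335.1, -241.3]))]
top [ 352.6 -104.3  996.5] 448.6289380967728
rack_mid [(0.83, array([455., 314.]), array([ 381.4, -421.5])), (0.59, array([450., 379.]), array([ 244.2, -407.9])), (0.56, array([438., 247.]), array([ 526.2, -386.1]))]
bay [(0.9, array([217., 226.]), array([560.8, 102.6]))]
jaw [(0.82, array([250., 231.]), array([552.3,  30.6]))]
knob_grip [(0.63, array([281., 235.]), array([535.9, -41.2]))]
pen [(0.57, array([357., 233.]), array([ 557. , -209.4]))]
tipbox [(0.84, array([388., 154.]), array([ 737., -274.])), (0.69, array([186., 334.]), array([324.6, 150.4]))]
coldrack []
wellplate [(0.63, array([371., 334.]), array([ 334. , -243.4]))]
```

View pics/top0.png

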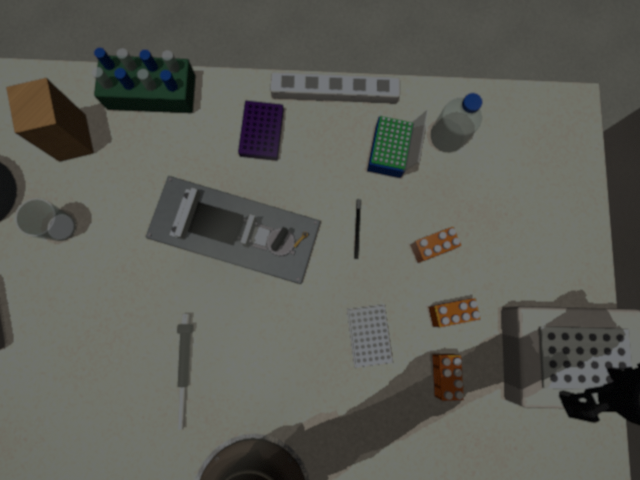

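View pics/scene0.png

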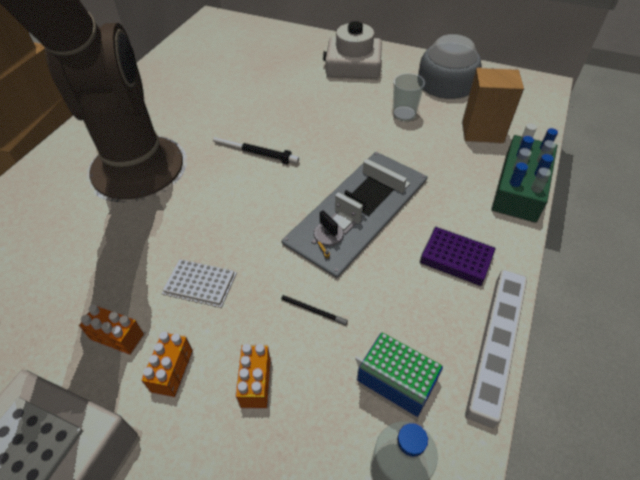

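```bash
cat >> h.py <<'E'
def goto(P,yaw):
    """increments (units) to TCP P with tool x at world yaw (mod pi)"""
    from scipy.spatial.transform import Rotation as R
    s=r.sense();M=R.from_euler('xyz',s['tool_rot']).as_matrix()
    d=M.T@(np.array(P)-s['tcp_pos'])/25
    y0=np.arctan2(M[1,0],M[0,0]);a=-(yaw-y0);a=(a+np.pi/2)%np.pi-np.pi/2
    print('xyz',np.round(d,2),'roll',round(np.degrees(a)/8,2),'alt',round((np.degrees(a)-180*np.sign(a))/8,2),'yaw now',round(y0,3),'tilt',np.round(M[:,2],3),'j7',np.round(s['joint_pos'][6],2),'t',s['clock'])
def rect(m,c,z):
    """min-area rectangle of mask pixels mapped onto plane z: centre,size,yaw of long side"""
    k=max(cv2.findContours(m.astype(np.uint8),cv2.RETR_EXTERNAL,cv2.CHAIN_APPROX_NONE)[0],key=len)[:,0]
    q=np.array([ray(c,p,z)[:2] for p in k],np.float32);b=cv2.boxPoints(cv2.minAreaRect(q))
    e=[b[1]-b[0],b[2]-b[1]];e=sorted(e,key=np.linalg.norm);return b.mean(0),np.linalg.norm(e[1]),np.linalg.norm(e[0]),np.arctan2(e[1][1],e[1][0])%np.pi
E
python3 - <<'E'
from h import *
np.set_printoptions(precision=3,suppress=True)
c=cap('top')
for d in spotter.trace('top','rack_mid'): print(d['conf'],np.round(d['bbox']),rect(d['pixels'],c,54))
w=cap('wrist');print(w['T'],w['fx'],r.sense()['tcp_pos'],r.sense()['tool_rot'])
goto([525,-384,230],0)
E
```

```text
0.91 [447. 378.  28.  45.] (array([ 253.698, -394.882], dtype=float32), np.float32(91.63951), np.float32(61.906666), np.float32(0.020436719))
0.66 [457. 312.  49.  27.] (array([ 383.593, -412.107], dtype=float32), np.float32(104.72319), np.float32(47.426968), np.float32(1.7792631))
0.62 [436. 246.  48.  37.] (array([ 528.23 , -372.645], dtype=float32), np.float32(106.07127), np.float32(50.90195), np.float32(2.0051758))
[[   0.424   -0.861   -0.282  338.306]
 [  -0.906   -0.403   -0.132 -531.478]
 [  -0.       0.311   -0.95   374.903]
 [   0.       0.       0.       1.   ]] 423.3928484765497 [ 264.932 -566.068  231.279] [-3.142  0.     0.438]
xyz [12.51 -2.19  0.05] roll 3.14 alt -19.36 yaw now 0.438 tilt [-0. -0. -1.] j7 -0.08 t 1.05
```

>>> carry_out --increments '[{"x": 2.5, "y": -0.4, "roll": -1.3}, {"x": 5, "y": -0.9, "roll": -2.6}, {"x": 7.5, "y": -1.3, "roll": -3.9}, {"x": 10, "y": -1.8, "roll": -5.2}, {"x": 12.5, "y": -2.2, "roll": -6.5, "grip": 1}]'

```text
$.increments[0]: bad value
```

>>> carry_out --increments '[{"roll": -1.3}, {"roll": -2.6}, {"roll": -3.9}, {"roll": -4.7}, {"roll": -4.7}]'

```text
$.increments[0]: bad value
```

```bash
python3 - <<'E'
from h import *
np.set_printoptions(precision=2,suppress=True)
w=cap('wrist','w1.png')
for d in spotter.tip_of('wrist','rack_mid'): print(d['conf'],d['position'],ray(w,d['position'],27))
for d in spotter.trace('wrist','rack_mid'): print(d['conf'],np.round(d['bbox']),rect(d['pixels'],w,54))
goto([528,-382,230],2.005)
E
```

```text
0.84 [118.9, 124.0] [ 249.73 -398.45   27.  ]
0.95 [118. 121. 121. 140.] (array([ 254.95, -406.66], dtype=float32), np.float32(95.5464), np.float32(64.08945), np.float32(0.046077065))
0.68 [233.   6.  58.  11.] (array([ 365.04, -456.75], dtype=float32), np.float32(38.574654), np.float32(7.307904), np.float32(2.0083027))
xyz [12.65 -2.21  0.05] roll -11.22 alt 11.28 yaw now 0.438 tilt [ 0. -0. -1.] j7 -0.08 t 1.2
```

View pics/w1.png

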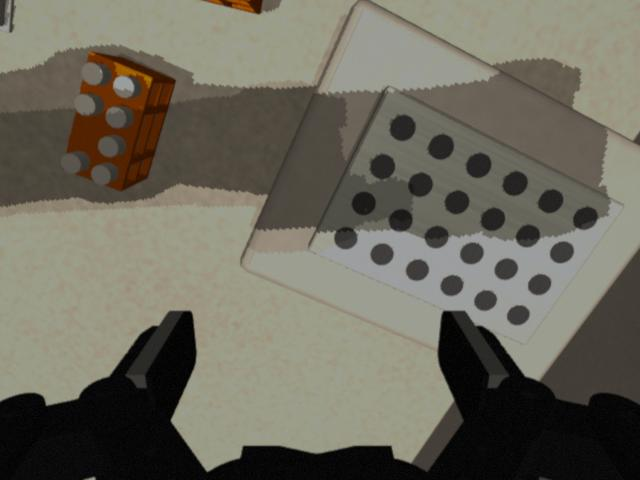

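The view is from the start pose: the nearest rack is at (118,121). The move was refused, probably because every key is required in each row.

>>> carry_out --increments '[{"grip": 1, "x": 2.5, "y": -0.4, "z": 0, "roll": -1.3}, {"grip": 1, "x": 5, "y": -0.9, "z": 0, "roll": -2.6}, {"grip": 1, "x": 7.5, "y": -1.3, "z": 0, "roll": -3.9}, {"grip": 1, "x": 10, "y": -1.8, "z": 0, "roll": -5.2}, {"grip": 1, "x": 12.5, "y": -2.2, "z": 0, "roll": -6.5}]'

```text
clock: 1.82
tcp_pos: [522.1, -385.3, 231.6]
tool_rot: [3.141, 0.0, 1.351]
contact_force: [0.9, -0.9, 1.0]
gripper_width: 85.5
```

>>> carry_out --increments '[{"grip": 1, "x": 0, "y": 0, "z": 0, "roll": -1.3}, {"grip": 1, "x": 0, "y": 0, "z": 0, "roll": -2.6}, {"grip": 1, "x": 0, "y": 0, "z": 0, "roll": -3.9}, {"grip": 1, "x": 0, "y": 0, "z": 0, "roll": -4.7}, {"grip": 1, "x": 0, "y": 0, "z": 0, "roll": -4.7}]'

```text
clock: 2.45
tcp_pos: [520.5, -386.6, 231.2]
tool_rot: [3.142, -0.0, 2.001]
contact_force: [-0.1, -0.3, -0.4]
gripper_width: 85.3
```

```bash
python3 - <<'E'
from h import *
np.set_printoptions(precision=2,suppress=True)
w=cap('wrist','w1.png')
for d in spotter.tip_of('wrist','rack_mid'): print(d['conf'],d['position'],ray(w,d['position'],27))
for d in spotter.trace('wrist','rack_mid'): print(d['conf'],np.round(d['bbox']),rect(d['pixels'],w,54))
goto([528,-382,230],2.005)
E
```

```text
0.93 [146.9, 160.5] [ 384.01 -419.34   27.  ]
0.89 [333.8, 191.0] [ 534.18 -378.65   27.  ]
0.91 [335. 193.  62. 122.] (array([ 531.57, -375.86], dtype=float32), np.float32(95.49754), np.float32(46.422108), np.float32(1.9642935))
0.87 [37. 78. 74. 87.] (array([ 299.6 , -394.01], dtype=float32), np.float32(53.905636), np.float32(50.26095), np.float32(1.6208009))
0.83 [146. 160.  92. 127.] (array([ 390.71, -413.06], dtype=float32), np.float32(95.26229), np.float32(61.46326), np.float32(1.7859125))
0.28 [582. 192. 111. 169.] (array([ 734.11, -278.6 ], dtype=float32), np.float32(130.89153), np.float32(86.93936), np.float32(2.928137))
xyz [0.04 0.34 0.05] roll -0.04 alt 22.46 yaw now 1.999 tilt [-0. -0. -1.] j7 0.83 t 2.6
```

View pics/w1.png

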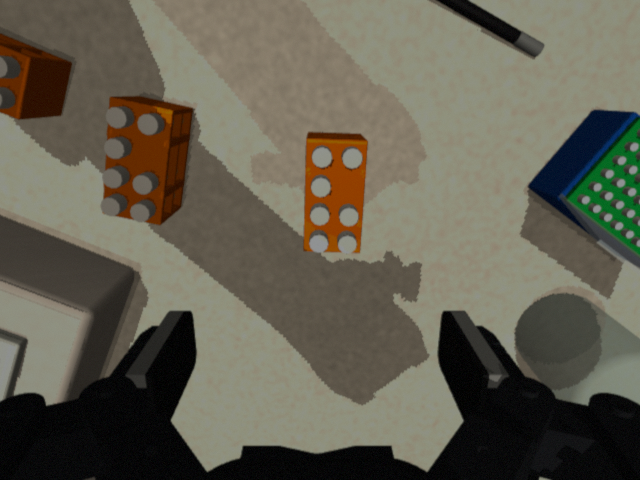

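```bash
python3 - <<'E'
from h import *
np.set_printoptions(precision=2,suppress=True)
w=cap('wrist')
q=np.array([ray(w,p,54)[:2] for p in [(307,140),(367,140),(363,251),(304,251)]]);print(q,q.mean(0))
e=q[0]+q[1]-q[2]-q[3];print(np.arctan2(e[1],e[0]),np.linalg.norm(e)/2,np.linalg.norm(q[1]-q[0]))
goto([*q.mean(0),22],1.97)
E
```

```text
[[ 495.99 -346.79]
 [ 536.66 -328.23]
 [ 573.39 -408.64]
 [ 529.9  -428.47]] [ 533.99 -378.03]
1.9817705920053845 88.4060217612205 44.70557195905471
xyz [0.09 0.63 8.37] roll 0.21 alt -22.29 yaw now 2.0 tilt [-0. -0. -1.] j7 0.83 t 2.65
```

>>> carry_out --increments '[{"grip": 1, "x": 0.1, "y": 0.63, "z": 1.5, "roll": 0.18}, {"grip": 1, "x": 0.1, "y": 0.63, "z": 3.3, "roll": 0.18}, {"grip": 1, "x": 0.1, "y": 0.63, "z": 5.2, "roll": 0.18}, {"grip": 1, "x": 0.1, "y": 0.63, "z": 7, "roll": 0.18}, {"grip": 1, "x": 0.1, "y": 0.63, "z": 8.3, "roll": 0.18}]'

```text
clock: 3.28
tcp_pos: [533.2, -377.2, 21.7]
tool_rot: [-3.14, -0.001, 1.975]
contact_force: [0.2, 0.5, 0.7]
gripper_width: 85.6
```

>>> carry_out --increments '[{"grip": 0.3, "x": 0, "y": 0, "z": 0, "roll": 0}, {"grip": -0.2, "x": 0, "y": 0, "z": 0, "roll": 0}, {"grip": -0.5, "x": 0, "y": 0, "z": 0, "roll": 0}, {"grip": -1, "x": 0, "y": 0, "z": 0, "roll": 0}, {"grip": -1, "x": 0, "y": 0, "z": 0, "roll": 0}]' --grip_force 40

```text
clock: 3.9
tcp_pos: [534.9, -378.4, 25.8]
tool_rot: [3.14, 0.003, 1.976]
contact_force: [-0.5, 0.2, 6.8]
gripper_width: 45.5
```

>>> carry_out --increments '[{"grip": -1, "x": 0, "y": 0, "z": 0, "roll": 0}, {"grip": -1, "x": 0, "y": 0, "z": 0, "roll": 0}, {"grip": -1, "x": 0, "y": 0, "z": -0.8, "roll": 0}, {"grip": -1, "x": 0, "y": 0, "z": -2.4, "roll": 0}, {"grip": -1, "x": 0, "y": 0, "z": -4, "roll": 0}]'

```text
clock: 4.53
tcp_pos: [533.7, -377.3, 125.7]
tool_rot: [-3.142, -0.0, 1.977]
contact_force: [0.8, -1.4, -3.4]
gripper_width: 45.2
```

>>> carry_out --increments '[{"grip": -1, "x": 1.5, "y": 0.7, "z": -1, "roll": 0}, {"grip": -1, "x": 3.6, "y": 1.6, "z": -1.9, "roll": 0}, {"grip": -1, "x": 5.7, "y": 2.5, "z": -2.8, "roll": 0}, {"grip": -1, "x": 7.8, "y": 3.4, "z": -3.6, "roll": 0}, {"grip": -1, "x": 9.9, "y": 4.3, "z": -4.2, "roll": 0}]'

```text
clock: 5.15
tcp_pos: [534.8, -105.8, 231.0]
tool_rot: [3.14, 0.001, 1.977]
contact_force: [1.0, 0.2, -2.7]
gripper_width: 45.4
```

>>> carry_out --increments '[{"grip": -1, "x": 1.8, "y": 0.8, "z": 0, "roll": 1.2}, {"grip": -1, "x": 3.5, "y": 1.5, "z": 0, "roll": 2.5}, {"grip": -1, "x": 4.8, "y": 2.2, "z": 0, "roll": 3.8}, {"grip": -1, "x": 4.8, "y": 2.2, "z": 0, "roll": 4.95}, {"grip": -1, "x": 4.8, "y": 2.2, "z": 0, "roll": 4.95}]'

```text
clock: 5.78
tcp_pos: [537.9, 24.7, 229.7]
tool_rot: [3.141, 0.0, 1.288]
contact_force: [0.3, -0.0, -2.5]
gripper_width: 45.4
```

```bash
python3 - <<'E'
from h import *
np.set_printoptions(precision=2,suppress=True)
w=cap('wrist','w2.png')
for t,z in(('bay',16),('jaw',16),('knob_grip',58)):
  for d in spotter.tip_of('wrist',t): print(t,d['conf'],d['position'],ray(w,d['position'],z))
goto([560,103.5,230],1.28);s=r.sense();print(s['tcp_pos'],s['joint_pos'])
E
```

```text
bay 0.8 [321.8, 83.6] [567.21 107.35  16.  ]
jaw 0.71 [322.9, 184.0] [545.7   28.99  16.  ]
xyz [ 3.32 -0.06 -0.04] roll 0.05 alt -22.45 yaw now 1.287 tilt [ 0. -0. -1.] j7 -0.55 t 5.975
[538.1   23.45 229.05] [ 0.23  0.3  -0.45  1.79  0.15  1.08 -0.55]
```

View pics/w2.png

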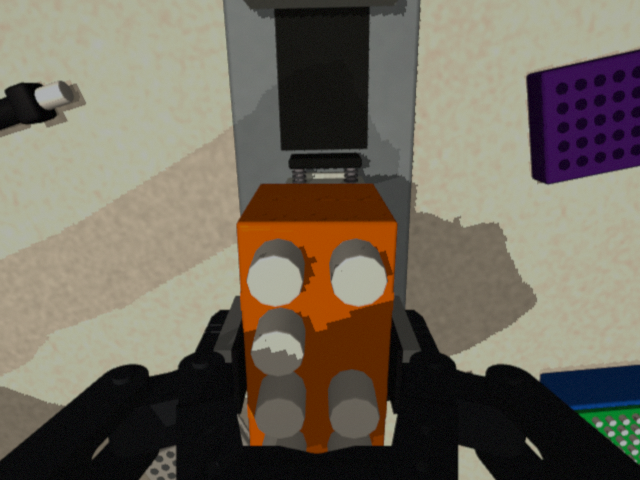

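```bash
python3 - <<'E'
from h import *
np.set_printoptions(precision=2,suppress=True)
w=cap('wrist')
s=r.sense();tp=s['tcp_pos'];yw=s['tool_rot'][2];R=np.array([[np.cos(yw),np.sin(yw)],[np.sin(yw),-np.cos(yw)]])
print('tcp',tp,yw)
for dz in(26,30,34):
  q=np.array([ray(w,p,tp[2]+dz)[:2]-tp[:2] for p in[(237,222),(397,222)]])@R; print(dz,q,q[1,1]-q[0,1])
P=lambda p,z=16:ray(w,p,z)[:2]
for n,a,b in(('matL',(281,149),(276,10)),('matR',(368,149),(369,8)),('plL',(238,184),(224,0)),('plR',(409,200),(420,0))):
  A,B=P(a),P(b);print(n,A,B,np.arctan2(*(B-A)[::-1]),np.linalg.norm(B-A))
m=[P(a) for a in((281,149),(368,149),(276,10),(369,8))];print('mid',m[0]/2+m[1]/2,m[2]/2+m[3]/2,np.mean(m,0))
print('pl mid',[(P(a)+P(b))/2 for a,b in(((224,0),(420,0)),((238,184),(410,184)))],np.linalg.norm(P((224,0))-P((420,0))))
print('pad front top',P((290,158),63),P((361,158),63),P((290,158),60),'fence foot',P((275,6)),P((369,6)))
E
```

```text
tcp [538.12  23.49 228.95] 1.2861802242541414
26 [[ 45.09 -22.42]
 [ 45.1   24.05]] 46.466969947015755
30 [[ 46.31 -21.64]
 [ 46.31  23.25]] 44.88746991454337
34 [[ 47.52 -20.85]
 [ 47.53  22.46]] 43.30796988207098
matL [520.51  66.21] [548.7  166.43] 1.296630327738034 104.1120435174968
matR [590.11  45.86] [616.6  148.01] 1.3170061956668082 105.52604498768865
plL [476.16  48.31] [513.25 183.82] 1.3036291778562394 140.49249645182152
plR [613.5   -6.49] [654.74 142.49] 1.3007732626514183 154.58148184210583
mid [555.31  56.03] [582.65 157.22] [568.98 106.63]
pl mid [array([584.  , 163.16]), array([546.76,  27.68])] 147.3945315798646
pad front top [530.21  62.76] [579.85  48.25] [529.91  62.39] fence foot [548.81 169.22] [616.93 149.32]
```

>>> carry_out --increments '[{"grip": -1, "x": 1.4, "y": 0.2, "z": 0, "roll": -0.11}, {"grip": -1, "x": 2.8, "y": 0.2, "z": 0.6, "roll": -0.11}, {"grip": -1, "x": 3.55, "y": 0.2, "z": 2.2, "roll": -0.11}, {"grip": -1, "x": 3.55, "y": 0.2, "z": 3.8, "roll": -0.11}, {"grip": -1, "x": 3.55, "y": 0.2, "z": 4.7, "roll": -0.11}]'

```text
clock: 6.65
tcp_pos: [567.0, 107.4, 109.0]
tool_rot: [-3.139, 0.001, 1.302]
contact_force: [0.4, -0.7, -4.0]
gripper_width: 45.0
```

```bash
python3 - <<'E'
from h import *
np.set_printoptions(precision=2,suppress=True)
w=cap('wrist','w3.png')
c=cap('scene');a=c['pixels'][130:280,260:450];cv2.imwrite('pics/s3.png',np.vstack([cv2.resize(a,(640,505),interpolation=cv2.INTER_CUBIC)]))
b=np.hstack([cv2.resize(w['pixels'],(400,300)),cv2.resize(a,(380,300),interpolation=cv2.INTER_CUBIC)]);cv2.imwrite('pics/b3.png',b)
goto([568.5,107,42],1.302);print(r.sense()['tcp_pos'])
E
```

```text
xyz [0.04 0.1  2.66] roll -0.01 alt 22.49 yaw now 1.301 tilt [-0.01 -0.   -1.  ] j7 -0.77 t 6.75
[566.24 106.87 108.53]
```

View pics/b3.png

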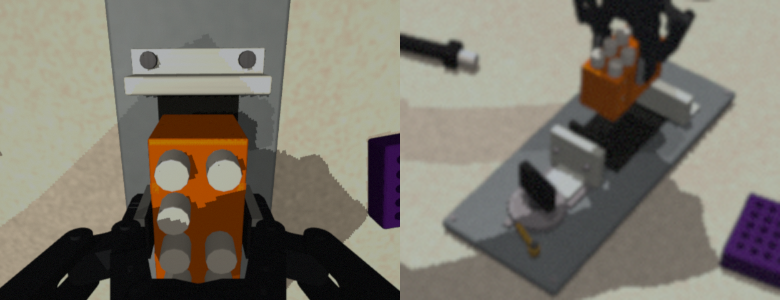

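```bash
python3 - <<'E'
from h import *
np.set_printoptions(precision=2,suppress=True)
w=cap('wrist','w4.png');s=r.sense();tp=s['tcp_pos'];yw=s['tool_rot'][2];R=np.array([[np.cos(yw),np.sin(yw)],[np.sin(yw),-np.cos(yw)]])
g=w['pixels'][:,:,:].astype(int)
for u in(300,320,340): print(u,[tuple(g[v,u]) for v in range(112,238,6)])
f=lambda p,z:(ray(w,p,z)[:2]-tp[:2])@R
for v in(148,151,154): print('fence top edge',v,f((320,v),52))
for v in(182,185,188): print('rack bottom',v,f((320,v),tp[2]-26))
for v in(222,230): print('rack top',v,f((320,v),tp[2]+28))
print('fence ends',f((202,150),52),f((434,150),52))
E
```

```text
300 [(np.int64(169), np.int64(177), np.int64(175)), (np.int64(69), np.int64(76), np.int64(78)), (np.int64(154), np.int64(171), np.int64(170)), (np.int64(160), np.int64(177), np.int64(176)), (np.int64(153), np.int64(170), np.int64(172)), (np.int64(154), np.int64(172), np.int64(173)), (np.int64(125), np.int64(139), np.int64(141)), (np.int64(21), np.int64(23), np.int64(23)), (np.int64(18), np.int64(22), np.int64(21)), (np.int64(15), np.int64(18), np.int64(20)), (np.int64(15), np.int64(18), np.int64(19)), (np.int64(17), np.int64(15), np.int64(18)), (np.int64(0), np.int64(32), np.int64(79)), (np.int64(0), np.int64(36), np.int64(83)), (np.int64(0), np.int64(33), np.int64(81)), (np.int64(0), np.int64(37), np.int64(85)), (np.int64(0), np.int64(33), np.int64(83)), (np.int64(0), np.int64(31), np.int64(83)), (np.int64(0), np.int64(30), np.int64(78)), (np.int64(0), np.int64(87), np.int64(180)), (np.int64(0), np.int64(77), np.int64(176))]
320 [(np.int64(166), np.int64(177), np.int64(175)), (np.int64(69), np.int64(77), np.int64(79)), (np.int64(154), np.int64(171), np.int64(172)), (np.int64(157), n
[... 1303 characters left out ...]
p.int64(14), np.int64(15)), (np.int64(0), np.int64(33), np.int64(82)), (np.int64(0), np.int64(34), np.int64(84)), (np.int64(0), np.int64(35), np.int64(83)), (np.int64(0), np.int64(32), np.int64(82)), (np.int64(0), np.int64(33), np.int64(83)), (np.int64(0), np.int64(34), np.int64(80)), (np.int64(0), np.int64(41), np.int64(94)), (np.int64(0), np.int64(82), np.int64(181)), (np.int64(0), np.int64(77), np.int64(175))]
fence top edge 148 [55.41  1.09]
fence top edge 151 [54.03  1.09]
fence top edge 154 [52.63  1.1 ]
rack bottom 182 [45.97  1.02]
rack bottom 185 [44.74  1.02]
rack bottom 188 [43.51  1.02]
rack top 222 [45.71  0.86]
rack top 230 [43.35  0.86]
fence ends [ 54.46 -54.16] [54.52 54.35]
```

>>> carry_out --increments '[{"grip": -1, "x": 0, "y": 0, "z": 0.9, "roll": 0}, {"grip": -1, "x": 0, "y": 0, "z": 1.8, "roll": 0}, {"grip": -1, "x": 0, "y": 0, "z": 2.3, "roll": 0}, {"grip": -1, "x": 0, "y": 0, "z": 2.45, "roll": 0}, {"grip": -1, "x": 0, "y": 0, "z": 2.5, "roll": 0}]'

```text
clock: 7.42
tcp_pos: [568.6, 108.0, 49.5]
tool_rot: [3.141, -0.001, 1.301]
contact_force: [-0.2, 0.2, -2.2]
gripper_width: 45.4
```

>>> carry_out --increments '[{"grip": -1, "x": 0, "y": 0, "z": 0.04, "roll": 0}, {"grip": -1, "x": 0, "y": 0, "z": 0.08, "roll": 0}, {"grip": -1, "x": 0, "y": 0, "z": 0.08, "roll": 0}]'

```text
clock: 7.8
tcp_pos: [568.1, 107.9, 47.0]
tool_rot: [3.141, -0.0, 1.301]
contact_force: [0.3, -0.1, -3.0]
gripper_width: 45.6
```

>>> carry_out --increments '[{"grip": -1, "x": 0, "y": 0, "z": 0.06, "roll": 0}, {"grip": -1, "x": 0, "y": 0, "z": 0.12, "roll": 0}, {"grip": -1, "x": 0, "y": 0, "z": 0.12, "roll": 0}]'

```text
clock: 8.18
tcp_pos: [567.8, 107.9, 43.6]
tool_rot: [-3.141, 0.0, 1.301]
contact_force: [-0.0, 0.6, -3.1]
gripper_width: 45.2
```

>>> carry_out --increments '[{"grip": -1, "x": 0, "y": 0, "z": 0.04, "roll": 0}, {"grip": -1, "x": 0, "y": 0, "z": 0.08, "roll": 0}, {"grip": -1, "x": 0, "y": 0, "z": 0.08, "roll": 0}]'

```text
clock: 8.55
tcp_pos: [568.0, 107.9, 41.8]
tool_rot: [3.141, 0.0, 1.301]
contact_force: [-0.1, -0.0, -2.8]
gripper_width: 45.4
```

>>> carry_out --increments '[{"grip": -1, "x": 0, "y": 0, "z": 0.04, "roll": 0}, {"grip": -1, "x": 0, "y": 0, "z": 0.08, "roll": 0}, {"grip": -1, "x": 0, "y": 0, "z": 0.08, "roll": 0}]'

```text
clock: 8.93
tcp_pos: [568.0, 107.9, 41.7]
tool_rot: [3.141, 0.001, 1.301]
contact_force: [-6.6, -2.0, 17.3]
gripper_width: 45.2
```

>>> carry_out --increments '[{"grip": -1, "x": 0, "y": 0, "z": 0.04, "roll": 0}, {"grip": -1, "x": 0, "y": 0, "z": 0.06, "roll": 0}, {"grip": -1, "x": 0, "y": 0, "z": 0.06, "roll": 0}]'

```text
clock: 9.3
tcp_pos: [568.1, 107.9, 41.7]
tool_rot: [3.14, 0.001, 1.301]
contact_force: [-12.1, -3.6, 31.4]
gripper_width: 45.3
```

>>> carry_out --increments '[{"grip": -1, "x": 0, "y": 0, "z": -0.12, "roll": 0}, {"grip": -1, "x": 0, "y": 0, "z": -0.12, "roll": 0}, {"grip": 0.4, "x": 0, "y": 0, "z": -0.12, "roll": 0}, {"grip": 0.8, "x": 0, "y": 0, "z": -0.12, "roll": 0}, {"grip": 0.8, "x": 0, "y": 0, "z": -0.12, "roll": 0}]'

```text
clock: 9.93
tcp_pos: [568.0, 107.9, 41.0]
tool_rot: [-3.141, 0.0, 1.301]
contact_force: [0.3, 0.8, -0.4]
gripper_width: 76.9
```

>>> carry_out --increments '[{"grip": 0.8, "x": 0, "y": 0, "z": -0.5, "roll": 0}, {"grip": 0.8, "x": 0, "y": 0, "z": -1.5, "roll": 0}, {"grip": 0.8, "x": 0, "y": 0, "z": -3.2, "roll": 0}, {"grip": 0.8, "x": -1, "y": 0, "z": -5.2, "roll": 0}, {"grip": 0.8, "x": -3.3, "y": 0, "z": -6, "roll": 0}]'

```text
clock: 10.55
tcp_pos: [547.6, 30.8, 195.4]
tool_rot: [3.136, -0.003, 1.306]
contact_force: [0.8, -2.1, -0.3]
gripper_width: 76.7
```

```bash
python3 - <<'E'
from h import *
np.set_printoptions(precision=2,suppress=True)
w=cap('wrist','w5.png')
for t,z in(('bay',16),('jaw',16),('knob_grip',58),('rack_mid',43)):
  for d in spotter.tip_of('wrist',t): print(t,d['conf'],d['position'],ray(w,d['position'],z))
s=r.sense();print(s['tcp_pos'],s['tool_rot'])
E
```

```text
jaw 0.69 [315.6, 203.8] [548.05  28.94  16.  ]
jaw 0.58 [390.3, 420.6] [ 560.61 -191.82   16.  ]
knob_grip 0.56 [315.0, 311.7] [528.57 -40.36  58.  ]
knob_grip 0.41 [313.0, 203.6] [549.05  39.86  58.  ]
rack_mid 0.77 [317.2, 94.5] [570.5  107.58  43.  ]
[546.03  28.6  191.95] [ 3.14 -0.    1.3 ]
```

View pics/w5.png

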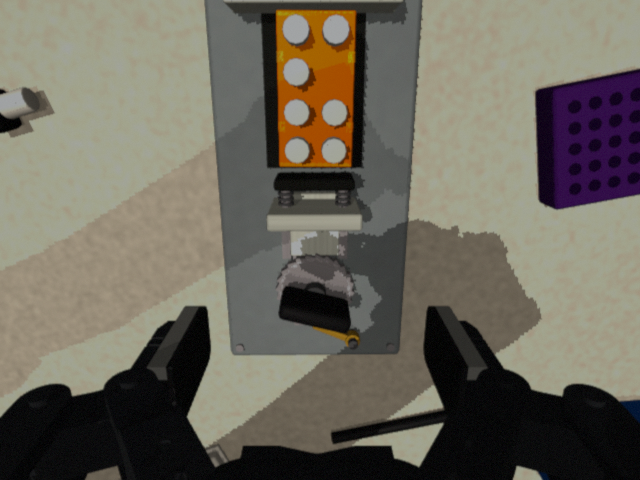

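```bash
python3 - <<'E'
from h import *
np.set_printoptions(precision=2,suppress=True)
w=cap('wrist');a=cv2.resize(w['pixels'][230:370,250:380],None,fx=5,fy=5,interpolation=cv2.INTER_CUBIC);a=np.clip(a.astype(float)*1.8,0,255)[:600].astype(np.uint8);cv2.imwrite('pics/k5.png',a[:600,:650])
A,B=ray(w,(290,287),76)[:2],ray(w,(351,303),76)[:2];print(A,B,np.linalg.norm(B-A),np.arctan2(*(B-A)[::-1]))
print('jaw back top edge',ray(w,(267,229),68),ray(w,(361,230),68),'wheel',[ray(w,p,29)[:2] for p in((278,285),(356,285),(315,254))])
for d in spotter.trace('wrist','knob_grip'): print(d['conf'],d['bbox'])
E
```

```text
[517.9   -8.93] [554.59 -31.62] 43.13618551234182 -0.5538356996902075
jaw back top edge [513.77  32.17  68.  ] [573.72  14.76  68.  ] wheel [array([500.1 , -25.55]), array([559.83, -42.19]), array([535.52,  -8.03])]
0.88 [316.1, 291.0, 76.9, 80.0]
```

View pics/k5.png

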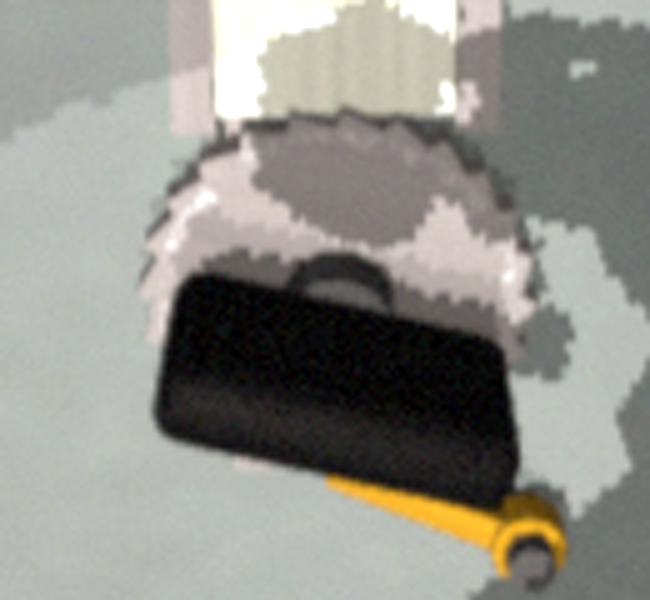

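```bash
python3 - <<'E'
from h import *
np.set_printoptions(precision=2,suppress=True)
w=cap('wrist')
for n,a,b,z in(('bot',(288,284.4),(350,299),40),('topfront',(282,311),(353,323),76),('topback',(285,317),(350,330),76)):
  A,B=ray(w,a,z)[:2],ray(w,b,z)[:2];print(n,(A+B)/2,np.linalg.norm(B-A),np.arctan2(*(B-A)[::-1]))
# wheel rim circle fit z=29 from crop points
q=np.array([ray(w,(250+x/5,230+y/5),27)[:2] for x,y in((143,290),(175,195),(240,135),(345,112),(440,130),(505,185),(530,265))])
M=np.c_[2*q,np.ones(len(q))];s=np.linalg.lstsq(M,(q**2).sum(1),rcond=None)[0];print('wheel c',s[:2],np.sqrt(s[2]+s[0]**2+s[1]**2))
E
```

```text
bot [531.27 -33.17] 49.23993605040687 -0.5226881146924988
topfront [529.69 -34.26] 49.77415407301986 -0.45667229043712804
topback [528.35 -39.15] 46.14640481691616 -0.4912797717556956
wheel c [529.6  -36.15] 31.192294287566337
```

>>> carry_out --increments '[{"grip": 0.06, "x": -1, "y": 0, "z": 0, "roll": -1.3}, {"grip": 0.06, "x": -2, "y": 0, "z": 0, "roll": -2.6}, {"grip": 0.06, "x": -2.7, "y": 0.05, "z": 0.8, "roll": -3.9}, {"grip": 0.06, "x": -2.7, "y": 0.05, "z": 1.9, "roll": -5.2}, {"grip": 0.06, "x": -2.7, "y": 0.05, "z": 2.9, "roll": -6.5}]'

```text
clock: 11.58
tcp_pos: [529.1, -36.0, 117.5]
tool_rot: [-3.142, -0.001, 2.216]
contact_force: [0.0, -0.9, 0.5]
gripper_width: 45.5
```

>>> carry_out --increments '[{"grip": 0.06, "x": 0, "y": 0, "z": 0, "roll": -1.3}, {"grip": 0.06, "x": 0, "y": 0, "z": 0, "roll": -2.6}, {"grip": 0.06, "x": 0, "y": 0, "z": 0, "roll": -2.85}, {"grip": 0.06, "x": 0, "y": 0, "z": 0, "roll": -2.85}, {"grip": 0.06, "x": 0, "y": 0, "z": 0, "roll": -2.85}]'

```text
clock: 12.2
tcp_pos: [529.2, -36.7, 118.8]
tool_rot: [-3.142, -0.0, 2.604]
contact_force: [0.1, 0.1, 0.2]
gripper_width: 45.5
```

```bash
python3 - <<'E'
from h import *
np.set_printoptions(precision=2,suppress=True)
w=cap('wrist','w6.png')
for d in spotter.tip_of('wrist','knob_grip'): print(d['conf'],d['position'],ray(w,d['position'],58))
s=r.sense();print(s['tcp_pos'],s['tool_rot'],s['joint_pos'][6],s['moment'],proj(w,[529,-37,76]))
goto([529,-37,41],2.61)
E
```

```text
0.7 [314.9, 254.9] [529.86 -36.79  58.  ]
[529.21 -36.85 118.86] [-3.14  0.    2.61] 0.6683549250165937 [0.   0.   0.04] [313.47 267.47]
xyz [ 0.   -0.01  3.11] roll -0.04 alt 22.46 yaw now 2.605 tilt [ 0. -0. -1.] j7 0.67 t 12.3
```

View pics/w6.png

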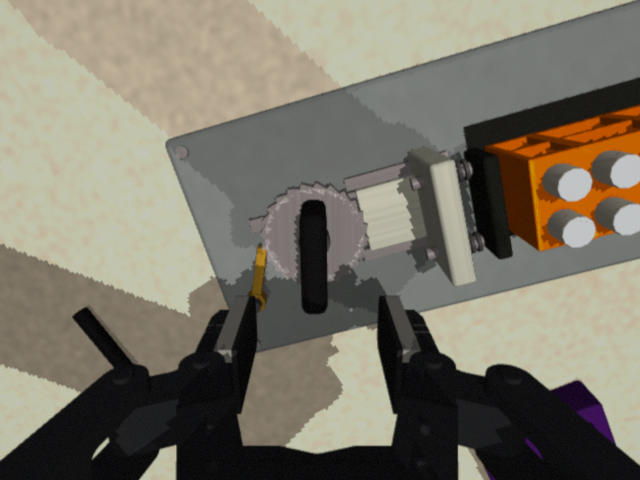

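>>> carry_out --increments '[{"grip": 0.06, "x": 0, "y": 0, "z": 1, "roll": 0}, {"grip": 0.06, "x": 0, "y": 0, "z": 2, "roll": 0}, {"grip": 0.06, "x": 0, "y": 0, "z": 2.8, "roll": 0}, {"grip": 0.06, "x": 0, "y": 0, "z": 3.1, "roll": 0}, {"grip": 0.06, "x": 0, "y": 0, "z": 3.1, "roll": 0}]'

```text
clock: 12.92
tcp_pos: [529.1, -36.8, 41.1]
tool_rot: [-3.141, -0.0, 2.606]
contact_force: [0.5, -0.0, -0.1]
gripper_width: 45.1
```

>>> carry_out --increments '[{"grip": -0.4, "x": 0, "y": 0, "z": 0, "roll": 0}, {"grip": -0.7, "x": 0, "y": 0, "z": 0, "roll": 0}, {"grip": -1, "x": 0, "y": 0, "z": 0, "roll": 0}, {"grip": -1, "x": 0, "y": 0, "z": 0, "roll": 0}, {"grip": -1, "x": 0, "y": 0, "z": 0, "roll": 0}]' --grip_force 60

```text
clock: 13.55
tcp_pos: [529.0, -38.3, 42.0]
tool_rot: [-3.14, 0.001, 2.605]
contact_force: [-2.6, -3.7, 6.5]
gripper_width: 12.1
```

```bash
cat >> h.py <<'E'
def st():
    s=r.sense();np.set_printoptions(precision=3,suppress=True)
    print('t',round(s['clock'],2),'tcp',s['tcp_pos'],'yaw',round(s['tool_rot'][2],4),'q',round(-0.269+np.pi-s['tool_rot'][2],3),'F',s['contact_force'],'M',s['moment'],'tau7',s['joint_torque'][6],'j7',s['joint_pos'][6],'w',s['gripper_width'])
E
python3 -c "
from h import *
st()"
```

```text
t 13.55 tcp [528.975 -38.258  42.026] yaw 2.6053 q 0.267 F [-2.554 -3.749  6.452] M [-0.665  0.651  0.034] tau7 -0.07677091984078288 j7 0.5813890152292079 w 12.106826645586839
```

>>> carry_out --increments '[{"grip": -1, "x": 0, "y": -0.06, "z": 0, "roll": 0.5}, {"grip": -1, "x": 0, "y": -0.06, "z": 0, "roll": 1}, {"grip": -1, "x": 0, "y": -0.06, "z": 0, "roll": 1.5}, {"grip": -1, "x": 0, "y": -0.06, "z": 0, "roll": 2.05}, {"grip": -1, "x": 0, "y": -0.06, "z": 0, "roll": 2.05}]'

```text
clock: 14.18
tcp_pos: [528.8, -38.5, 42.1]
tool_rot: [3.141, 0.001, 2.32]
contact_force: [-1.8, -0.2, 6.5]
gripper_width: 12.2
```

```bash
python3 -c "
from h import *
st()"
```

```text
t 14.18 tcp [528.805 -38.511  42.052] yaw 2.3203 q 0.552 F [-1.84  -0.186  6.483] M [-0.271  0.406 -0.025] tau7 -0.5525528267025948 j7 0.34575307654166965 w 12.218491490831255
```

>>> carry_out --increments '[{"grip": -1, "x": 0, "y": 0, "z": 0, "roll": 0.5}, {"grip": -1, "x": 0, "y": 0, "z": 0, "roll": 1}, {"grip": -1, "x": 0, "y": 0, "z": 0, "roll": 1.5}, {"grip": -1, "x": 0, "y": 0, "z": 0, "roll": 1.875}, {"grip": -1, "x": 0, "y": 0, "z": 0, "roll": 1.875}]'

```text
clock: 14.8
tcp_pos: [528.6, -38.6, 42.0]
tool_rot: [3.141, 0.001, 2.059]
contact_force: [-2.7, -1.9, 7.2]
gripper_width: 12.4
```

```bash
python3 -c "
from h import *
st()"
```

```text
t 14.8 tcp [528.613 -38.626  42.018] yaw 2.0593 q 0.813 F [-2.655 -1.924  7.152] M [-0.305  0.566  0.048] tau7 -0.3043780289590359 j7 0.12936400397293724 w 12.399313964970384
```

```bash
cat >> h.py <<'E'
def av(n=5):
    A=[]
    for i in range(n):
        optics.capture('wrist');s=r.sense();A.append([-0.269+np.pi-s['tool_rot'][2],s['moment'][2],s['joint_torque'][6],*s['contact_force'],*s['tcp_pos']])
    A=np.array(A);print('t',round(s['clock'],2),'q %.3f Mz %.3f+-%.3f tau7 %.3f'%(A[:,0].mean(),A[:,1].mean(),A[:,1].std(),A[:,2].mean()),A[:,3:].mean(0).round(1),'q/0.2618=%.2f'%(A[:,0].mean()/.2618))
E
python3 -c "
from h import *
av()"
```

```text
t 15.05 q 0.813 Mz 0.009+-0.022 tau7 -0.046 [ -2.3  -1.7   7.4 528.6 -38.6  42. ] q/0.2618=3.10
```

>>> carry_out --increments '[{"grip": -1, "x": 0, "y": 0, "z": 0, "roll": 0.6}, {"grip": -1, "x": 0, "y": 0, "z": 0, "roll": 1.2}, {"grip": -1, "x": 0, "y": 0, "z": 0, "roll": 1.5}, {"grip": -1, "x": 0, "y": 0, "z": 0, "roll": 1.5}]'

```text
clock: 15.55
tcp_pos: [528.4, -38.7, 42.0]
tool_rot: [3.142, 0.001, 1.85]
contact_force: [-2.9, -1.2, 7.7]
gripper_width: 12.5
```

```bash
python3 -c "
from h import *
av()"
```

```text
t 15.8 q 1.022 Mz 0.011+-0.020 tau7 0.003 [ -2.9  -1.6   8.1 528.4 -38.7  42. ] q/0.2618=3.90
```

>>> carry_out --increments '[{"grip": -1, "x": 0, "y": 0, "z": 0, "roll": 0.35}, {"grip": -1, "x": 0, "y": 0, "z": 0, "roll": 0.35}, {"grip": -1, "x": 0, "y": 0, "z": 0, "roll": 0.35}]'

```text
clock: 16.18
tcp_pos: [528.4, -38.7, 42.0]
tool_rot: [-3.142, 0.001, 1.802]
contact_force: [-3.1, -1.0, 9.3]
gripper_width: 11.9
```

```bash
python3 -c "
from h import *
av()"
```

```text
t 16.43 q 1.071 Mz -0.005+-0.009 tau7 -0.022 [ -3.3  -1.4   7.8 528.4 -38.7  42. ] q/0.2618=4.09
```

```bash
python3 - <<'E'
from h import *
w=cap('wrist','w7.png')
for t,z in(('jaw',16),('rack_mid',43)):
  for d in spotter.tip_of('wrist',t): print(t,d['conf'],d['position'],ray(w,d['position'],z), ray(w,d['position'],z)[:2]@[.266,.964])
u=np.array([.266,.964]);o=np.array([528.5,-38])
E
```

```text
jaw 0.79 [406.4, 123.3] [547.75798868  36.64682523  16.        ] 181.0311645103793
```

View pics/w7.png

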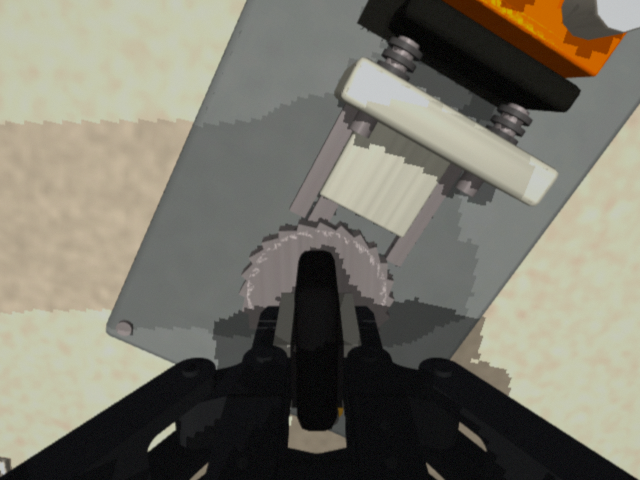

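>>> carry_out --increments '[{"grip": -1, "x": 0, "y": 0, "z": 0, "roll": 0.6}, {"grip": -1, "x": 0, "y": 0, "z": 0, "roll": 0.9}]'

```text
clock: 16.82
tcp_pos: [528.3, -38.7, 42.0]
tool_rot: [-3.142, 0.001, 1.674]
contact_force: [-2.5, -2.7, 8.6]
gripper_width: 12.3
```

```bash
python3 -c "
from h import *
st();av(4)"
```

```text
t 16.82 tcp [528.309 -38.725  42.004] yaw 1.6742 q 1.198 F [-2.475 -2.697  8.55 ] M [-0.363  0.773  0.174] tau7 0.10888061486184597 j7 -0.18868605940421168 w 12.349731828605385
t 17.02 q 1.198 Mz 0.011+-0.034 tau7 -0.093 [ -3.6  -2.2   8.2 528.3 -38.7  42. ] q/0.2618=4.58
```

>>> carry_out --increments '[{"grip": -1, "x": 0, "y": 0, "z": 0, "roll": 0.4}]'

```text
clock: 17.15
tcp_pos: [528.3, -38.8, 42.0]
tool_rot: [-3.141, 0.001, 1.619]
contact_force: [-4.3, -2.0, 9.0]
gripper_width: 12.0
```

```bash
python3 -c "
from h import *
st();av(4)"
```

```text
t 17.15 tcp [528.253 -38.764  42.01 ] yaw 1.6192 q 1.253 F [-4.26  -1.955  8.985] M [-0.275  0.857  0.188] tau7 0.7571239583194256 j7 -0.23396512143158252 w 11.977007033727839
t 17.35 q 1.254 Mz -0.039+-0.025 tau7 -0.060 [ -3.6  -2.2   8.6 528.2 -38.7  42. ] q/0.2618=4.79
```

>>> carry_out --increments '[{"grip": -1, "x": 0, "y": 0, "z": 0, "roll": 0.3}]'

```text
clock: 17.48
tcp_pos: [528.2, -38.7, 42.0]
tool_rot: [-3.141, 0.001, 1.578]
contact_force: [-4.5, -0.7, 9.4]
gripper_width: 11.9
```

```bash
python3 -c "
from h import *
st();av(4)"
```

```text
t 17.48 tcp [528.214 -38.694  42.019] yaw 1.5775 q 1.295 F [-4.522 -0.708  9.351] M [-0.346  0.884  0.029] tau7 0.6233424134552479 j7 -0.26830959199978877 w 11.8655450806853
t 17.68 q 1.296 Mz -0.117+-0.030 tau7 0.085 [ -4.1  -1.6   9.1 528.2 -38.7  42. ] q/0.2618=4.95
```

>>> carry_out --increments '[{"grip": -1, "x": 0, "y": 0, "z": 0, "roll": 0.25}]'

```text
clock: 17.8
tcp_pos: [528.2, -38.8, 42.0]
tool_rot: [-3.141, 0.001, 1.543]
contact_force: [-3.1, -1.3, 8.6]
gripper_width: 12.3
```

```bash
python3 -c "
from h import *
st();av(4)"
```

```text
t 17.8 tcp [528.189 -38.765  42.012] yaw 1.5427 q 1.33 F [-3.124 -1.34   8.565] M [-0.313  0.868  0.141] tau7 0.38434261456131935 j7 -0.2968955541554433 w 12.282205999405111
t 18.0 q 1.330 Mz 0.083+-0.024 tau7 -0.111 [ -3.9  -1.7   9.  528.2 -38.7  42. ] q/0.2618=5.08
```

>>> carry_out --increments '[{"grip": -1, "x": 0, "y": 0, "z": 0, "roll": 0.5}, {"grip": -1, "x": 0, "y": 0, "z": 0, "roll": 0.97}]'

```text
clock: 18.25
tcp_pos: [528.0, -38.7, 42.0]
tool_rot: [-3.141, 0.001, 1.406]
contact_force: [-5.3, -1.6, 8.8]
gripper_width: 12.2
```

```bash
python3 -c "
from h import *
av(6)"
```

```text
t 18.55 q 1.466 Mz 0.018+-0.028 tau7 -0.088 [ -4.3  -1.4   9.4 528.  -38.7  42. ] q/0.2618=5.60
```

>>> carry_out --increments '[{"grip": -1, "x": 0, "y": 0, "z": 0, "roll": 0.5}, {"grip": -1, "x": 0, "y": 0, "z": 0, "roll": 0.94}]'

```text
clock: 18.8
tcp_pos: [527.9, -38.7, 42.0]
tool_rot: [-3.141, 0.001, 1.275]
contact_force: [-4.4, -1.1, 9.6]
gripper_width: 12.6
```

```bash
python3 -c "
from h import *
av(6)"
```

```text
t 19.1 q 1.597 Mz 0.048+-0.033 tau7 -0.114 [ -4.6  -1.8   9.8 527.9 -38.7  42. ] q/0.2618=6.10
```

>>> carry_out --increments '[{"grip": -1, "x": 0, "y": 0, "z": 0, "roll": 0.5}, {"grip": -1, "x": 0, "y": 0, "z": 0, "roll": 0.94}]'

```text
clock: 19.35
tcp_pos: [527.8, -38.7, 42.0]
tool_rot: [-3.141, 0.001, 1.144]
contact_force: [-5.3, -1.7, 10.7]
gripper_width: 11.9
```

```bash
python3 -c "
from h import *
av(6)"
```

```text
t 19.65 q 1.728 Mz 0.018+-0.038 tau7 -0.084 [ -5.3  -1.5  10.2 527.8 -38.7  42. ] q/0.2618=6.60
```

>>> carry_out --increments '[{"grip": -1, "x": 0, "y": 0, "z": 0, "roll": 0.5}, {"grip": -1, "x": 0, "y": 0, "z": 0, "roll": 0.94}]'

```text
clock: 19.9
tcp_pos: [527.7, -38.7, 42.0]
tool_rot: [-3.141, 0.001, 1.012]
contact_force: [-5.6, -0.9, 10.3]
gripper_width: 12.2
```

```bash
python3 -c "
from h import *
av(6)"
```

```text
t 20.2 q 1.860 Mz 0.030+-0.033 tau7 -0.111 [ -5.3  -1.4  10.7 527.7 -38.6  42. ] q/0.2618=7.10
```

>>> carry_out --increments '[{"grip": -1, "x": 0, "y": 0, "z": 0, "roll": 0.47}, {"grip": -1, "x": 0, "y": 0, "z": 0, "roll": 0.94}]'

```text
clock: 20.45
tcp_pos: [527.7, -38.6, 42.0]
tool_rot: [-3.141, 0.001, 0.881]
contact_force: [-5.9, -1.3, 10.5]
gripper_width: 12.3
```

```bash
python3 -c "
from h import *
st();av(6)"
```

```text
t 20.45 tcp [527.685 -38.551  42.008] yaw 0.8811 q 1.991 F [-5.871 -1.259 10.526] M [-0.235  1.184  0.197] tau7 0.5611144378781319 j7 -0.8393986567960569 w 12.260830469575954
t 20.75 q 1.991 Mz 0.007+-0.034 tau7 -0.095 [ -5.7  -1.   10.8 527.6 -38.5  42. ] q/0.2618=7.60
```

>>> carry_out --increments '[{"grip": -1, "x": 0, "y": 0, "z": 0, "roll": 0.35}]'

```text
clock: 20.88
tcp_pos: [527.6, -38.5, 42.0]
tool_rot: [-3.141, 0.001, 0.833]
contact_force: [-5.7, -1.6, 10.5]
gripper_width: 12.2
```

```bash
python3 -c "
from h import *
st();av(6)"
```

```text
t 20.88 tcp [527.63  -38.52   41.989] yaw 0.8335 q 2.039 F [-5.666 -1.565 10.528] M [-0.162  1.26   0.166] tau7 0.6199178472161293 j7 -0.8782632254342326 w 12.20499075979491
t 21.18 q 2.039 Mz 0.011+-0.023 tau7 -0.061 [ -6.   -1.   10.9 527.6 -38.5  42. ] q/0.2618=7.79
```

>>> carry_out --increments '[{"grip": -1, "x": 0, "y": 0, "z": 0, "roll": 0.3}]'

```text
clock: 21.3
tcp_pos: [527.6, -38.5, 42.0]
tool_rot: [-3.141, 0.001, 0.792]
contact_force: [-6.1, -0.7, 10.7]
gripper_width: 12.3
```

```bash
python3 -c "
from h import *
st();av(6)"
```

```text
t 21.3 tcp [527.565 -38.505  41.987] yaw 0.7916 q 2.081 F [-6.122 -0.652 10.653] M [-0.198  1.229  0.054] tau7 0.589241199195385 j7 -0.9124211113914933 w 12.285211300201837
t 21.6 q 2.081 Mz -0.090+-0.032 tau7 0.068 [ -5.8  -1.   11.2 527.5 -38.5  42. ] q/0.2618=7.95
```

>>> carry_out --increments '[{"grip": -1, "x": 0, "y": 0, "z": 0, "roll": 0.3}]'

```text
clock: 21.72
tcp_pos: [527.6, -38.5, 42.0]
tool_rot: [-3.141, 0.001, 0.75]
contact_force: [-6.2, -0.5, 12.3]
gripper_width: 12.1
```

```bash
python3 -c "
from h import *
st();av(6)"
```

```text
t 21.73 tcp [527.566 -38.471  41.97 ] yaw 0.7499 q 2.123 F [-6.25  -0.527 12.315] M [-0.175  1.227  0.19 ] tau7 0.4447483364492655 j7 -0.9464557774334457 w 12.089200876369521
t 22.02 q 2.123 Mz 0.116+-0.017 tau7 -0.138 [ -5.7  -1.1  11.4 527.6 -38.4  42. ] q/0.2618=8.11
```

>>> carry_out --increments '[{"grip": -1, "x": 0, "y": 0, "z": 0, "roll": 0.46}, {"grip": -1, "x": 0, "y": 0, "z": 0, "roll": 0.92}]'

```text
clock: 22.28
tcp_pos: [527.5, -38.4, 42.0]
tool_rot: [-3.141, 0.001, 0.62]
contact_force: [-5.2, -0.2, 12.0]
gripper_width: 12.4
```

```bash
python3 -c "
from h import *
st();av(8)
cap('wrist','w8.png')"
```

```text
t 22.27 tcp [527.48  -38.396  41.969] yaw 0.6204 q 2.252 F [-5.168 -0.237 11.963] M [-0.095  1.314  0.254] tau7 0.4517271090298891 j7 -1.0520207326159339 w 12.427337549303012
t 22.68 q 2.251 Mz 0.113+-0.019 tau7 -0.170 [ -6.2  -0.8  11.6 527.5 -38.4  42. ] q/0.2618=8.60
```

>>> carry_out --increments '[{"grip": -1, "x": 0, "y": 0, "z": 0, "roll": 0.35}]'

```text
clock: 22.85
tcp_pos: [527.5, -38.4, 42.0]
tool_rot: [-3.141, 0.001, 0.573]
contact_force: [-6.2, -0.5, 12.1]
gripper_width: 12.1
```

```bash
python3 -c "
from h import *
st();av(6)"
```

```text
t 22.85 tcp [527.476 -38.353  41.999] yaw 0.5727 q 2.3 F [-6.202 -0.491 12.112] M [-0.072  1.333  0.268] tau7 0.5234860628843307 j7 -1.0908054485741818 w 12.109900417089543
t 23.15 q 2.300 Mz 0.120+-0.024 tau7 -0.158 [ -6.3  -1.1  11.5 527.5 -38.3  42. ] q/0.2618=8.79
```

View pics/w8.png

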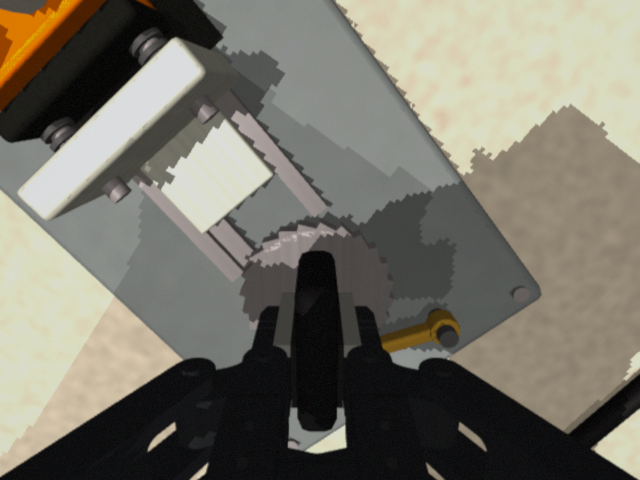

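```bash
python3 - <<'E'
from h import *
cap('wrist','w9.png');f=lambda n,x0,x1,y0,y1:cv2.resize((255*(cv2.imread('pics/'+n)[y0:y1,x0:x1]/255.)**0.45).astype(np.uint8),(400,400*(y1-y0)//(x1-x0)),interpolation=cv2.INTER_CUBIC)
a=f('w7.png',330,610,0,210);b=f('w8.png',0,240,0,230)
H=max(a.shape[0],b.shape[0]);p=lambda i:np.vstack([i,np.zeros((H-i.shape[0],400,3),np.uint8)])
cv2.imwrite('pics/cmp.png',np.hstack([p(a),p(b)]));print(a.shape,b.shape)
E
```

```text
(300, 400, 3) (383, 400, 3)
```

View pics/cmp.png

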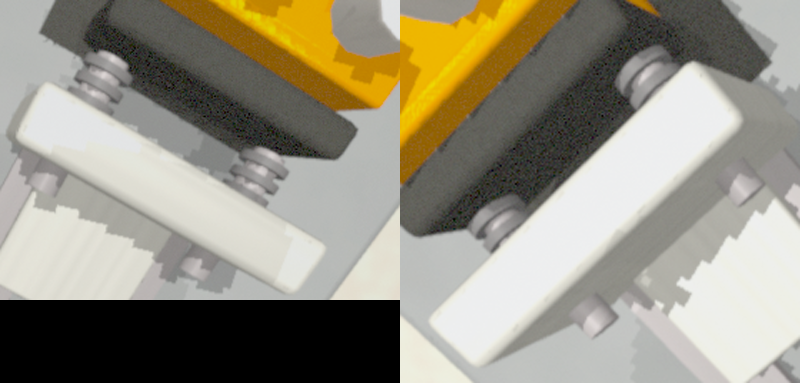

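```bash
python3 - <<'E'
from h import *
np.set_printoptions(precision=1,suppress=True,linewidth=200)
def rz(a):
    M=np.eye(4);M[:2,:2]=[[np.cos(a),-np.sin(a)],[np.sin(a),np.cos(a)]];return M
w=cap('wrist');s=r.sense();T0=np.array(w['T'])
def pose(tcp,yaw):
    A=np.eye(4);A[:3,3]=-s['tcp_pos'];B=np.eye(4);B[:3,3]=tcp;return B@rz(yaw-s['tool_rot'][2])@A@T0
u=np.array([np.cos(1.302),np.sin(1.302)]);v=np.array([u[1],-u[0]]);o=np.array([528.5,-38.2])
for n,tcp,yaw in(('w7.png',(528.4,-38.7,42),1.802),('w8.png',(527.5,-38.4,42),.6204),('w9.png',tuple(s['tcp_pos']),s['tool_rot'][2])):
    im=cv2.imread('pics/'+n).astype(np.float32);c=dict(w,T=pose(np.array(tcp),yaw))
    def prof(z,l,ys):
        P=np.array([[proj(c,[*(o+u*y+v*k),z]) for y in ys] for k in l],np.float32)
        val=cv2.remap(im,P[...,0],P[...,1],cv2.INTER_LINEAR,borderValue=(-1,-1,-1));return np.median(val,0)
    print(n)
    ys=np.arange(55,105,.5);J=prof(68,np.arange(-20,21,2.),ys).mean(1);g=np.diff(J);i=np.argsort(-abs(g))[:6];print(' jaw68 edges',[(ys[k]+.25,round(float(g[k]))) for k in sorted(i)])
    ys=np.arange(80,125,.5)
    for l in(np.arange(-20,-9,2.),np.arange(-8,9,2.),np.arange(10,21,2.)):
        p=prof(63,l,ys);O=p[:,2]-p[:,0];g=np.diff(O);k=np.argmax(g);print(' orange edge z63',ys[k]+.25,round(float(g[k])),'R-B',O[::6], 'grey',p.mean(1)[::4])
E
```

```text
w7.png
 jaw68 edges [(np.float64(65.75), -28), (np.float64(72.75), 35), (np.float64(73.25), 30), (np.float64(84.25), -42), (np.float64(84.75), -45), (np.float64(90.25), -38)]
 orange edge z63 106.25 47 R-B [14.6 -3.5  0.9  0.4  1.4 -0.7 -0.5  4.7  5.1 67.5 33.9  0.   0.   0.   0. ] grey [194.  200.3 192.1  75.5  75.3  75.5  13.5   7.2   6.6   5.4  19.5  25.   25.2  21.3  31.1  15.   -1.   -1.   -1.   -1.   -1.   -1.   -1. ]
 orange edge z63 110.25 68 R-B [ 20.   21.4   0.8  -0.1   3.4   1.3   0.9   3.8   3.7  67.3  69.7 200.  199.1   0.    0. ] grey [191.7 185.1 171.7  68.1  59.5  72.7  13.2   6.6   6.4   4.8  19.9  24.9  26.   21.4  31.7  33.2 111.4 101.8 100.6  27.8  -1.   -1.   -1. ]
 orange edge z63 110.25 61 R-B [ 21.3  20.9   2.6   3.2   3.2   0.1   0.6   4.8   5.7  67.1  72.1 199.5 136.4  10.   11.4] grey [185.2 180.4 170.9  74.2  96.5  97.5  73.  124.4   8.9   6.2  19.6  25.5  24.6  20.4  31.7  33.7 100.2  73.3  66.   67.3  68.   72.3 142.4]
w8.png
 jaw68 edges [(np.float64(69.75), -47), (np.float64(78.25), -31), (np.float64(84.25), 52), (np.float64(84.75), 35), (np.float64(9
[... 1105 characters left out ...]
3.7 37.5  0.   0. ] grey [ 97.5  72.5  68.  141.6 220.8 220.9 220.9 220.6 220.4  98.7 109.1  68.2   8.6   8.6  22.3  28.3  29.8  16.5  17.1  -1.   -1.   -1.   -1. ]
 orange edge z63 118.75 74 R-B [  7.5   7.1  15.8  -2.4  -2.9  -3.   12.8   1.4   0.8   2.    3.9   5.1  75.6 186.3 220.5] grey [ 68.2  68.1  66.3 130.8 220.8 220.9 220.7 220.7 221.  116.6   7.4   7.5   7.4   8.   21.6  29.   29.8  25.1  35.9  37.4 114.9 114.7 113. ]
 orange edge z63 118.75 64 R-B [  8.5   7.3  14.6  -2.4  -2.9  -2.9  17.5   1.3   1.9   1.    4.3   4.1  75.  168.  158.3] grey [ 66.9  66.5  67.9 123.  220.8 220.9 220.7 220.8 220.8 150.3   9.2   9.5   7.4   6.3  20.6  29.5  28.4  24.2  36.1  36.4 117.6  82.6  36.1]
```

```bash
python3 - <<'E'
from h import *
def rz(a):
    M=np.eye(4);M[:2,:2]=[[np.cos(a),-np.sin(a)],[np.sin(a),np.cos(a)]];return M
w=cap('wrist');s=r.sense();T0=np.array(w['T'])
def pose(tcp,yaw):
    A=np.eye(4);A[:3,3]=-s['tcp_pos'];B=np.eye(4);B[:3,3]=tcp;return B@rz(yaw-s['tool_rot'][2])@A@T0
u=np.array([np.cos(1.302),np.sin(1.302)]);v=np.array([u[1],-u[0]]);o=np.array([528.5,-38.2])
for n,tcp,yaw in(('w7.png',(528.4,-38.7,42),1.802),('w8.png',(527.5,-38.4,42),.6204),('w9.png',tuple(s['tcp_pos']),s['tool_rot'][2])):
    im=cv2.imread('pics/'+n).astype(np.float32);c=dict(w,T=pose(np.array(tcp),yaw));ys=np.arange(90,115,.25)
    for l in(-8,0,8):
        P=np.array([[proj(c,[*(o+u*y+v*k),63]) for y in ys] for k in np.arange(l-4,l+5,1.)],np.float32)
        p=np.median(cv2.remap(im,P[...,0],P[...,1],cv2.INTER_LINEAR),0)
        b=ys[np.where(p.mean(1)[24:]>14)[0][0]+24];O=p[:,2]-p[:,0];f=ys[np.where((O>30)&(ys>b))[0][0]]
        print(n,l,'pad back',b,'rack/pad front',f)
E
```

```text
w7.png -8 pad back 99.0 rack/pad front 106.25
w7.png 0 pad back 99.0 rack/pad front 106.25
w7.png 8 pad back 99.0 rack/pad front 106.25
w8.png -8 pad back 96.0 rack/pad front 114.5
w8.png 0 pad back 96.0 rack/pad front 114.5
w8.png 8 pad back 96.0 rack/pad front 114.5
w9.png -8 pad back 96.0 rack/pad front 114.5
w9.png 0 pad back 96.0 rack/pad front 114.5
w9.png 8 pad back 96.0 rack/pad front 114.5
```

>>> carry_out --increments '[{"grip": -1, "x": 0, "y": 0, "z": 0, "roll": 0.3}]'

```text
clock: 23.42
tcp_pos: [527.4, -38.3, 42.0]
tool_rot: [-3.141, 0.001, 0.531]
contact_force: [-6.5, -0.4, 12.5]
gripper_width: 12.5
```

```bash
python3 -c "
from h import *
st();av(5)"
```

```text
t 23.43 tcp [527.431 -38.313  41.964] yaw 0.5309 q 2.342 F [-6.493 -0.398 12.538] M [-0.089  1.369  0.201] tau7 0.48516735434532166 j7 -1.124811816568268 w 12.488939376223048
t 23.68 q 2.342 Mz 0.033+-0.027 tau7 -0.032 [ -6.4  -0.6  12.  527.4 -38.3  42. ] q/0.2618=8.95
```

>>> carry_out --increments '[{"grip": -1, "x": 0, "y": 0, "z": 0, "roll": 0.25}, {"grip": -1, "x": 0, "y": 0, "z": 0, "roll": 0.47}]'

```text
clock: 23.92
tcp_pos: [527.4, -38.2, 42.0]
tool_rot: [-3.141, 0.002, 0.465]
contact_force: [-6.3, -0.9, 11.0]
gripper_width: 12.2
```

```bash
python3 -c "
from h import *
st();av(5)"
```

```text
t 23.93 tcp [527.409 -38.236  41.963] yaw 0.4654 q 2.407 F [-6.296 -0.855 11.044] M [-0.152  1.331  0.277] tau7 0.0067198088800068945 j7 -1.1781509746728993 w 12.158688162200253
t 24.18 q 2.407 Mz 0.210+-0.024 tau7 -0.264 [ -6.2  -0.4  11.7 527.4 -38.3  42. ] q/0.2618=9.19
```

>>> carry_out --increments '[{"grip": -0.6, "x": 0, "y": 0, "z": 0, "roll": 0}, {"grip": -0.3, "x": 0, "y": 0, "z": 0, "roll": 0}, {"grip": -0.3, "x": 0, "y": 0, "z": 0, "roll": 0}, {"grip": -0.3, "x": 0, "y": 0, "z": 0, "roll": 0}]'

```text
clock: 24.68
tcp_pos: [528.4, -38.2, 41.2]
tool_rot: [-3.142, 0.0, 0.464]
contact_force: [-0.4, -0.3, 0.2]
gripper_width: 29.6
```

>>> carry_out --increments '[{"grip": -0.3, "x": 0, "y": 0, "z": -0.4, "roll": 0}, {"grip": -0.3, "x": 0, "y": 0, "z": -1.2, "roll": 0}, {"grip": -0.3, "x": 0, "y": 0, "z": -3, "roll": 0}, {"grip": -0.3, "x": 0, "y": 0, "z": -5, "roll": 0}, {"grip": -0.3, "x": 0, "y": 0, "z": -5, "roll": 0}]'

```text
clock: 25.3
tcp_pos: [531.0, -38.3, 170.9]
tool_rot: [3.138, -0.007, 0.464]
contact_force: [0.3, 0.3, -0.4]
gripper_width: 29.9
```

```bash
python3 - <<'E'
from h import *
st();w=cap('wrist','w10.png');t=cap('scene')
b=np.hstack([cv2.resize(w['pixels'],(440,330)),cv2.resize(t['pixels'][130:280,270:430],(352,330),interpolation=cv2.INTER_CUBIC)]);cv2.imwrite('pics/fin.png',b)
E
```

```text
t 25.3 tcp [531.024 -38.302 170.93 ] yaw 0.4635 q 2.409 F [ 0.277  0.31  -0.363] M [-0.003 -0.06  -0.028] tau7 0.048758466728031635 j7 -1.1570471393467656 w 29.938118517573404
```

```bash
python3 - <<'E'
from h import *
w=cap('wrist');im=w['pixels'].astype(np.float32)
u=np.array([np.cos(1.302),np.sin(1.302)]);v=np.array([u[1],-u[0]]);o=np.array([528.5,-38.2])
def prof(z,ys):
    P=np.array([[proj(w,[*(o+u*y+v*k),z]) for y in ys] for k in np.arange(-8,9,1.)],np.float32);return np.median(cv2.remap(im,P[...,0],P[...,1],cv2.INTER_LINEAR),0)
ys=np.arange(70,125,.25);J=prof(68,ys).mean(1);k=np.argmin(J[2:]-J[:-2]);print('jaw front',ys[k+1])
p=prof(63,ys);O=p[:,2]-p[:,0];f=np.where((O>30)&(ys>105))[0];print('rack/pad front',ys[f[0]] if len(f) else None)
# knob bar: dark pixels near axis at z=76
g=(im.max(2)<45).astype(np.uint8);n,L,S,C=cv2.connectedComponentsWithStats(g);pc=proj(w,[528.5,-38.2,72]).astype(int);l=L[pc[1],pc[0]];print('bar',pc,l,S[l])
c=np.argwhere(L==l)[:,::-1]
q=np.array([ray(w,x,76)[:2] for x in c[::3]],np.float32);R=cv2.minAreaRect(q);b=cv2.boxPoints(R);e=max([b[1]-b[0],b[2]-b[1]],key=np.linalg.norm);y=np.arctan2(e[1],e[0]);print('bar rect',R,'q',(-0.269-y)%np.pi)
for n_ in('rack_mid','jaw','knob_grip'): print(n_,[(round(d['conf'],2),ray(w,d['position'],{'rack_mid':43,'jaw':16,'knob_grip':58}[n_])) for d in spotter.tip_of('wrist',n_)])
E
```

```text
jaw front 96.75
rack/pad front 114.75
bar [316 236] 4 [ 303  182   26   93 1945]
bar rect ((533.1929321289062, -35.787986755371094), (56.38176727294922, 14.048690795898438), 29.93548011779785) q 2.3501198
rack_mid [(0.23, array([523.73932603, -39.19643817,  43.        ]))]
jaw [(0.95, array([550.80895153,  49.44191512,  16.        ]))]
knob_grip [(0.66, array([527.10838543, -37.71656917,  58.        ]))]
```

```bash
python3 -c "
from h import *
print(r.finish_job())"
```

```text
the job is handed in; nothing more can be done
None
```

The rack that started farthest from the base now stands on the mat between pad and fence. I turned the knob from tooth 1 to tooth 9 and handed the job in at about 25 s, with the gripper open and clear above the knob.

**When the squeeze began:** The rising turning moment and the pad's shortening in the wrist images both put the start between clicks 7 and 8. Single estimates ranged from about 7.0 to 8, and most fell near 7.3 to 7.5. On that basis clicks 8 and 9 are the two asked for.

**After letting go:**
- **Knob:** it measured 2.35 rad, against the 2.366 rad expected for tooth 9.
- **Pad:** it was squeezed back about 4 mm.
- **Rack:** its pad-side face was where it had been before the last click (within 0.25 mm), so it was held against the fence.

**Checks that disagreed or did not work:**
- Some single moment readings pointed to a start right at click 7, so that figure is good only to about half a click.
- The scene and top cameras put the bay about 8 mm from where the wrist camera did. I went by the wrist camera, and the rack seated.
- My last picture was refused because the limit of 12 was reached, so the final state was checked by measurement only.
- In that last wrist frame the network did not find the rack reliably (confidence 0.23, wrong place).
- I did not measure the other things on the bench again at the end. The arm met no unexpected contact near them.

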